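# Unlock the specimen case with its key

## Robot

A 6-joint arm with a two-finger parallel gripper is mounted at the origin on the work surface. World frame = base frame: x ahead of the robot, y to its left, z up, the work surface at z = 0. Lengths are in mm, angles in rad, forces in N, time in s.
With the tool pointing down it reaches from about 300 to 775 mm from the base axis. Payload 14.6 kg.
Tool frame: the origin (TCP) lies at the very end of the fingers, on their centre line; the grasp point (between the pads) lies 19 mm behind it; z points along the fingers, y is the line along which they close (so a half turn about z gives the same grasp; the last joint's range is limited). The gripper opens to 94 mm and grips with 3 to 60 N. Pads are 16 mm wide; open, the fingers measure 119 mm over their backs; the gripper's body (75 mm by 177 mm) begins 78 mm behind the grasp point.
Start: joints at [1.165, 0.3, 1.521, -0, 1.321, -0.067], TCP at [182.792, 518.725, 174.346] pointing down, gripper open.
Joint ranges: [-3.03, 3.03], [-0.79, 2.21], [0.23, 2.52], [-1.04, 4.18], [0, 3.07], [-2.55, 2.55]. Speed limits (rad/s): [2.22, 2.22, 2.57, 3.14, 3.14, 3.14].

## Interface

Orientations are given as [roll, pitch, yaw] about the fixed x, y, z axes, in that order (R = Rz(yaw) Ry(pitch) Rx(roll)).
In Python, from cell import manip, eyes, ticket gives the robot as it stands. The module is installed in compiled form; this text tells all that it offers.
- The arm moves only by the tool arm_command, never from a script. Its argument "plan" is a list of rows, each a list of 5 numbers: the opening, from -1 (shut) to 1 (fully open), then the shift along the tool's x, y, z in m, then the turn about the tool's z in rad. In form: [[jaw, dx, dy, dz, roll], ...]. A call has 1 to 20 rows; each row shifts and turns the commanded pose from where the row before left it, along the tool's axes as they then stand; what a row does not reach is not made up. A row lasts 1/8 s, in which the tool goes at most 62.5 mm and 10.7 degrees, less where a joint would pass 70% of its speed; a pose out of reach is approached as far as the arm can. A call is refused whole if a number of a shift passes 0.0625 or a number of a turn 0.188, either way. A call with a gripper value outside its range is refused whole. The fingers move at their own pace and stop on an object; "newtons" is the grip in N (left out, the last holds). Time passes only in rows, so rows that do not move let the fingers close. It gives the time, the measured TCP pose, the force, the opening and the grip force at its end, in the units of the state.
- manip.read_state(): the state, without advancing time (a new reading comes with each control period).
- eyes.camera(name): name is "side" or "top"; returns a dict with "img" (480x640x3 uint8, blue, green, red), "z_map" (480x640 float32, mm along the optical axis (not along the pixel's ray), 0 where there is no reading), "fx", "fy", "cx", "cy" (pixels), "eye" and "orientation" of the camera in the world. Camera axes: x right, y down, z forward; pixel columns grow to the right and rows downward; lengths in mm; the calibration is good to about 2 mm. A picture is of the moment at which its call begins.
- ticket.sign_off(): hands the job in; it is judged then, once.
The state is a dict: "clock": time; "joints": joint angles; "qd": joint speeds; "effort": joint torques, N m; "eef_pos": TCP position; "eef_rot": TCP orientation; "wrist_force": force on the tool from outside, world axes, zero at the start; "moment": the same for the moment, N m; "finger_gap": finger opening in mm; "finger_force": force on a finger pad.
Only numpy, scipy, OpenCV 4.12 (cv2) and the standard library are available. Lean on these libraries where they do the work, as an engineer would, in place of code of your own. Each camera call takes 0.05 s, during which the arm holds its last target. There are 200 camera calls.

## Task

Take the key from its slanted rest, push its blade fully home into the lock on top of the white specimen case and let go of it there, standing in the lock. Then take a fresh hold of the key's bow and turn it clockwise (seen from above) to the stop, about 70 degrees, so that the hidden bolt lets the spring-loaded drawer jump open. Leave the key in the lock and do not disturb the jar and the two vials.

Things in the scene. Friction and masses are not known exactly. Their poses are not given: they have to be found in the camera images.
- key: Loose key, 45 g: flat steel blade, flat black bow. Origin on its axis under the collar; z from blade to bow, y width, x thickness; the same turned half round about z. Blade z -28 (round tip) to 0 mm, 14 wide, 4 thick; collar z 0-4, 21 x 8; neck z 4-12, 12 x 6; bow plate z 12-48, 30 wide, 8 thick. At first it lies in key_rest: z axis 50 deg from vertical, bow high, y level, +x face down.
- key_bow (a point): Centre of the key's bow, 30 mm above the key's origin along its axis; axes as the key's. At the start about 57 mm above the table.
- key_rest: Fixed wooden slanted key stand, base 90 x 50 x 8 mm, origin under its middle; key lies along its x, bow to +x, blade to -x, key origin 38 mm above. A 12 mm wide rail carries the key from below, so the bow's two edges, 30 mm apart, are free to be pinched from above. Low cheeks flank the blade (1.5 mm play each), open upward, and a stop is at its tip: lift the key up or out towards the bow.
- case: Fixed white sheet-metal case, 200 mm (x) x 240 mm (y) x 100 mm high, origin under its middle, front (grey drawer with an aluminium lip) towards -x. The round brass lock, 34 mm across, lies in the middle of its top.
- keyway (a point): Centre of the keyway's mouth on the lock's upper face, 101 mm above the table; z up, turns with the lock. Slot along y, 16 mm (y) x 5.6 mm (x), 30 mm deep, straight down, no chamfer: the key has 0.8 mm play each side in thickness, 1 mm in width, either way round. Fully home the collar rests on the lock's face, the key's origin at this point, bow centre 30 mm above; it stands there by itself.
- lock (a joint): Angle of the lock, rad: 0 locked (slot along the case's y), grows clockwise seen from above, stop at 1.2. About 0.06 N m friction; stays where it is left. The key has about 0.11 rad of play each way in the slot, so turn the key about 1.3 rad. The hidden bolt lets go at about 0.8 rad.
- drawer (a joint): Drawer opening, m: 0 shut, held by the bolt; once freed a spring pushes it out (about 5 N) towards the case's -x to its stop at 0.045.
- drawer_front (a point): Middle of the drawer's front face, 35 mm above the table.
- jar: Loose white plastic jar, 60 mm across, 75 mm tall, standing; origin under its middle. Leave alone.
- vial_a: Loose grey specimen vial with a white cap, 28 mm across, 62 mm tall, standing; origin under its middle. Leave alone.
- vial_b: As vial_a. Leave alone.

How it is judged (in metres and radians):
On the way, in this order (a step that is already met when the one before it is completed fails the run):
1. the key stands fully home in the lock, let go, the lock not yet turned (z of key in the frame of keyway below 0.003 m and horizontal distance between key and keyway below 0.004 m and angle between key's own z axis and vertical below 0.15 rad and contact force between the fingers and key below 0.02 N and value of joint lock below 0.4 rad), for 0.2 s.
2. the lock is turned with the key home and the drawer springs open (value of joint lock above 1 rad and value of joint drawer above 0.03 m and z of key in the frame of keyway below 0.005 m), for 0.1 s.
At the end, for the whole second after the job is handed in: The lock is turned more than 1.0 rad, the drawer stands at least 30 mm open, and the key is left at rest in the lock, within 5 mm of fully home and released (all of step 2 and horizontal distance between key and keyway below 0.005 m and angle between key's own z axis and vertical below 0.2 rad and contact force between the fingers and key below 0.02 N and linear speed of key below 0.02 m/s); the robot touches nothing.
It fails at once if the lock is turned with the key not fully in (value of joint lock above 0.4 rad and z of key in the frame of keyway above 0.006 m).
It fails at once if the drawer is forced open while locked (value of joint lock below 0.4 rad and value of joint drawer above 0.01 m).
It fails at once if the jar or a vial is pushed or knocked over (distance of any of jar, vial_a, vial_b from where it was at the start of the episode above 0.03 m or angle between any of jar, vial_a, vial_b's own z axis and vertical above 0.5 rad).
It also fails if it takes over 58 s, if anything falls off the work surface, if the arm or the gripper's body presses on something with over 40 N, if the wrist force passes 120 N, or if a joint passes its speed limit or range.

## Working session

There is one attempt and no reset: what is moved stays moved. The work goes in short steps, Python scripts to look and compute and a tool call to move; the robot and the scene stay as the last step left them, time stands still between calls to the robot, and variables do not carry over. Pictures are saved under pics/ and viewed, at most 10 in all, crops included, and the job is handed in when it is done.

Besides the shell and the picture viewer there is one more tool, called after "Request:" as name(argument=value, ...), one argument or row to a line, values as JSON. arm_command: Moves the arm, as the interface text tells. Its arguments: {"type":"object","properties":{"plan":{"type":"array"},"newtons":{"type":"number"}},"required":["plan"]}

```bash
mkdir -p pics; cat > h.py <<'E'
import numpy as np, cv2
from cell import manip, eyes, ticket
def cap(n):
    c=eyes.camera(n); return c
def Rot(o):
    from scipy.spatial.transform import Rotation as R
    o=np.array(o,float)
    return o if o.shape==(3,3) else R.from_euler('xyz',o).as_matrix()
def cloud(c):
    z=c['z_map'].astype(float); v,u=np.mgrid[:480,:640]
    p=np.stack([(u-c['cx'])/c['fx']*z,(v-c['cy'])/c['fy']*z,z],-1)
    w=p@Rot(c['orientation']).T+np.array(c['eye']); w[z==0]=np.nan
    return w
E
python3 - <<'E'
from h import *
for n in('top','side'):
    c=cap(n); cv2.imwrite(f'pics/{n}0.png',c['img']); np.savez(f'{n}0.npz',**c)
    print(n,c['eye'],c['orientation'],c['fx'],c['cx'],c['cy'])
print(manip.read_state())
E
```

```text
top [ 491.08149522    5.24923914 1058.46657004] [-3.00324314e+00 -2.50965216e-03 -1.56157258e+00] 497.9975926692393 314.2747779231069 228.13671931042765
side [374.03050057 539.10048846 819.65632064] [-2.45904416  0.01650681 -2.7449333 ] 530.644151707714 318.1553531307569 237.89862234293855
{'clock': 0.1, 'joints': array([ 1.16538717e+00,  3.00393320e-01,  1.52152290e+00, -2.01840838e-05,
        1.32070709e+00, -6.65628539e-02]), 'qd': array([ 0.00020938, -0.00023683, -0.00201062, -0.00072528, -0.00095831,
        0.00038346]), 'effort': array([ 2.96052705e-03, -5.32644296e+01, -3.53281903e+01,  7.09686172e-02,
        2.35509127e-02, -7.56759050e-05]), 'eef_pos': array([182.70124032, 518.47992037, 173.85362571]), 'eef_rot': array([-3.14056298e+00, -4.90448448e-05,  2.80275133e+00]), 'wrist_force': array([ 0.17371403, -0.31375876, -0.24030731]), 'moment': array([-0.00297925,  0.05503398, -0.01206587]), 'finger_force': 0.0, 'finger_gap': 93.60581267290112}
```

View pics/top0.png

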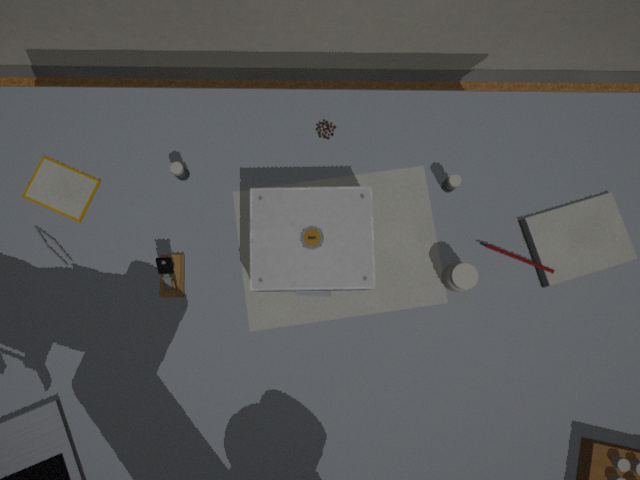

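View pics/side0.png

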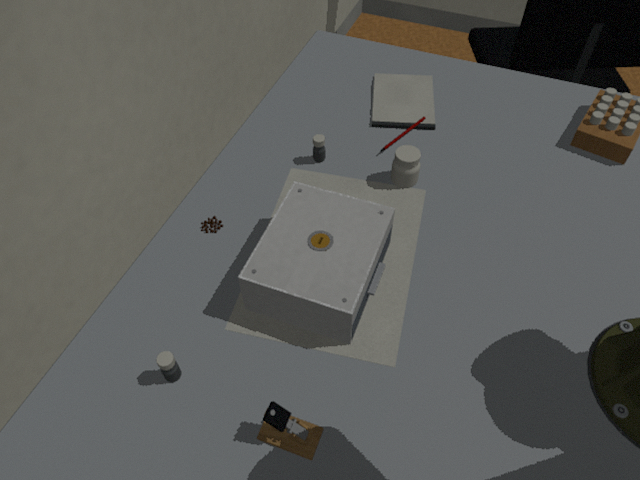

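The top view shows the case with the lock at about (312,238), the key bow at (165,265) on the stand at (172,275), the vials at (178,169) and (453,182), and the jar at (462,276). The side view shows the same objects, with the bow at (277,417) and the lock at (320,241).

```bash
python3 - <<'E'
from h import *
for n,boxes in(('top',[(145,245,200,305),(292,218,332,258)]),('side',[(250,395,330,465),(300,225,340,257)])):
    c=dict(np.load(n+'0.npz'));w=cloud(c)
    im=[]
    for b in boxes:
        im.append(cv2.resize(c['img'][b[1]:b[3],b[0]:b[2]],(400,int(400*(b[3]-b[1])/(b[2]-b[0]))),interpolation=cv2.INTER_CUBIC))
    h=max(i.shape[0] for i in im)
    cv2.imwrite(f'pics/{n}c.png',np.hstack([cv2.copyMakeBorder(i,0,h-i.shape[0],0,0,0) for i in im]))
    g=c['img'].astype(int); b=boxes[0]
    m=np.zeros((480,640),bool); m[b[1]:b[3],b[0]:b[2]]=1
    bow=m&(g.max(-1)<45)&(w[...,2]>35)&(w[...,2]<85)
    P=w[bow];print(n,'bow n',len(P),P.mean(0),P.min(0),P.max(0)); 
    u,s,vt=np.linalg.svd(P-P.mean(0));print(s/np.sqrt(len(P)),vt.round(3))
    base=m&(abs(w[...,2]-8)<4); Q=w[base][:,:2].astype(np.float32);print('base',len(Q),cv2.minAreaRect(Q))
    top=(abs(w[...,2]-100)<5)&(np.hypot(*(w[...,:2]-[480,0]).transpose(2,0,1))<250); T=w[top]
    print('casetop',len(T),cv2.minAreaRect(T[:,:2].astype(np.float32)),np.median(T[:,2]))
    b=boxes[1];m[:]=0;m[b[1]:b[3],b[0]:b[2]]=1
    br=m&(g[...,2]-g[...,0]>40); print('brass',br.sum(),np.nanmean(w[br],0),cv2.minAreaRect(w[br][:,:2].astype(np.float32)))
    dk=m&br.astype(bool)==0
    for uv in([(178,169),(453,182),(462,276)] if n=='top' else[(168,362),(319,142),(407,155)]): print('obj',w[uv[1],uv[0]].round(0))
E
```

```text
top bow n 237 [551.64615077 302.6282457   61.03524758] [533.68750615 287.66209479  39.68779837] [568.96287235 318.92938669  74.21869069]
[11.16839441  9.01504089  2.78043288] [[-0.819 -0.051 -0.572]
 [ 0.038 -0.999  0.035]
 [ 0.573 -0.007 -0.82 ]]
base 583 ((541.6904907226562, 307.98724365234375), (113.23233795166016, 111.26441955566406), 7.78518009185791)
casetop 12540 ((606.4558715820312, 8.813835144042969), (200.59555053710938, 240.39869689941406), 1.5225833654403687) 99.59526408380447
brass 206 [606.89449335   9.25864313  99.57639397] ((612.1402587890625, 5.933431625366211), (25.604969024658203, 35.26793670654297), 44.62493896484375)
obj [750. 285.  60.]
obj [ 727. -279.   64.]
obj [ 536. -288.   73.]
side bow n 457 [550.40426698 305.06845662  61.7653479 ] [531.54749548 289.3523878   40.67031279] [568.56557569 318.67016489  75.53940797]
[10.75636797  8.78577613  1.78584041] [[-0.798 -0.026 -0.602]
 [-0.009  0.999 -0.031]
 [-0.603  0.019  0.798]]
base 1148 ((535.5393676757812, 292.1459655761719), (118.38190460205078, 89.57946014404297), 14.908700942993164)
casetop 12665 ((605.66015625, 6.854644775390625), (201.23361206054688, 245.52247619628906), 1.4612544775009155) 100.54794127215985
brass 212 [606.00415093   8.32988522 100.72163301] ((606.0714111328125, 8.560205459594727), (31.903383255004883, 31.711172103881836), 71.42095947265625)
obj [743. 293.  63.]
obj [ 726. -274.   59.]
obj [ 534. -283.   78.]
```

View pics/topc.png

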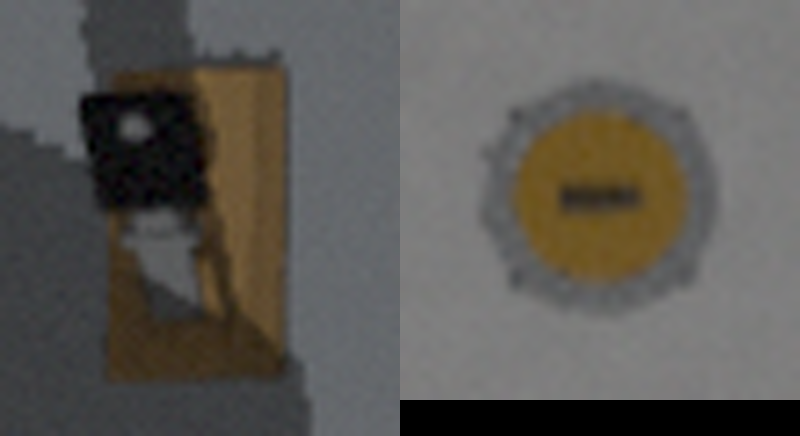

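View pics/sidec.png

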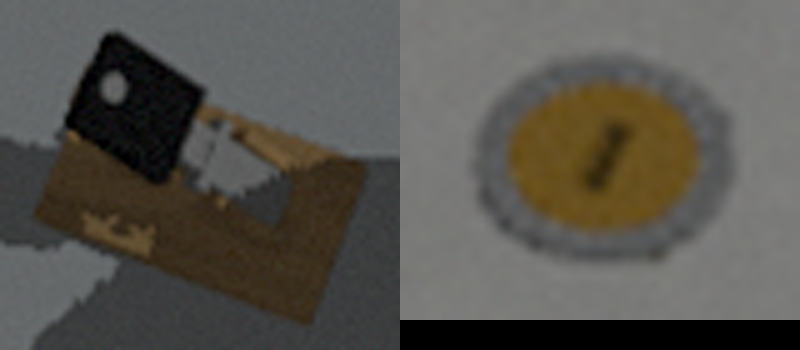

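The crops show the bow lying along world +x with its level edges parallel to y (yaw about 0.02). The keyway slot runs along the case's y, which is yawed about 1.5°. I'll move above the key first.

Request:
arm_command(
  plan=[
    [1,0,0,0,-0.18],
    [1,0,0,0,-0.18],
    [1,-0.03,-0.018,0,0],
    [1,-0.03,-0.018,0,0],
    [1,-0.03,-0.018,0,0],
    [1,-0.03,-0.018,0,0],
    [1,-0.03,-0.018,0,0],
    [1,-0.03,-0.018,0,0],
    [1,-0.03,-0.018,0,0],
    [1,-0.03,-0.018,0,0],
    [1,-0.03,-0.018,0,0],
    [1,-0.03,-0.018,0,0],
    [1,-0.03,-0.018,0.02,0],
    [1,-0.03,-0.018,0.02,0],
    [1,0,0,0.02,0],
    [1,0,0,0,0],
  ],
)

```text
clock: 2.1
eef_pos: [546.6, 309.8, 112.5]
eef_rot: [-3.14, -0.003, -3.121]
wrist_force: [-0.1, 0.4, -0.5]
finger_gap: 93.9
finger_force: 0.0
```

Request:
arm_command(
  plan=[
    [0.4,-0.007,-0.006,0.02,0],
    [0.2,0,0,0.02,0],
    [0,0,0,0.02,0],
    [0,0,0,0.0145,0],
    [0,0,0,0,0],
    [-0.6,0,0,0,0],
    [-0.6,0,0,0,0],
    [-0.6,0,0,0,0],
    [-0.6,0,0,0,0],
    [-0.6,0,0,0,0],
  ],
  newtons=4,
)

```text
clock: 3.35
eef_pos: [554.6, 304.7, 40.1]
eef_rot: [3.141, 0.001, -3.12]
wrist_force: [-0.4, -0.2, 1.6]
finger_gap: 19.0
finger_force: 1.1
```

```bash
python3 - <<'E'
from h import *
c=cap('side'); i=c['img'][360:480,230:390]; cv2.imwrite('pics/g1.png',cv2.resize(i,(800,600),interpolation=cv2.INTER_CUBIC))
s=manip.read_state();print(s['clock'],s['eef_pos'],s['finger_gap'],s['finger_force'],s['wrist_force'])
E
```

```text
3.4 [554.57629769 304.64892681  40.12990101] 19.001799455785555 1.187681021328899 [-0.02828812  0.20806337  2.2217866 ]
```

View pics/g1.png

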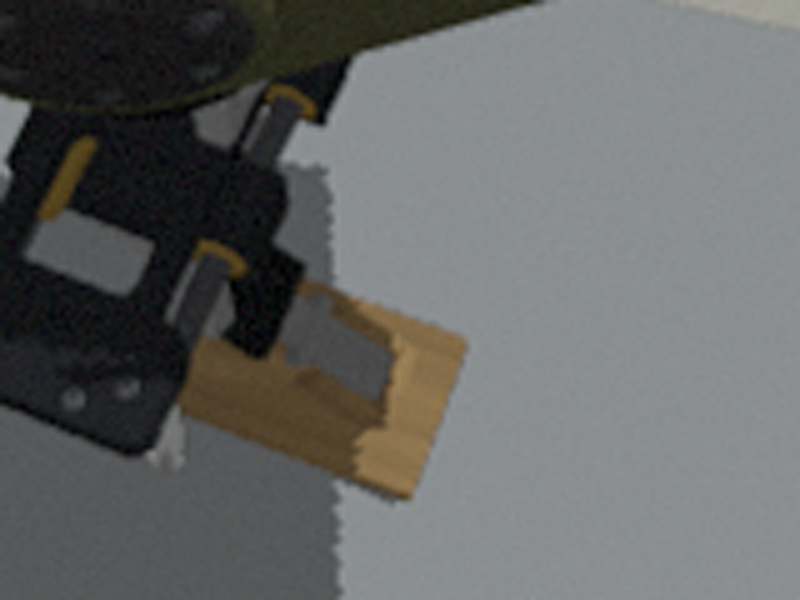

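```bash
python3 - <<'E'
from h import *
c=cap('side'); R=Rot(c['orientation'])
def pr(p):
    q=R.T@(np.array(p,float)-c['eye']); return np.array([c['fx']*q[0]/q[2]+c['cx'],c['fy']*q[1]/q[2]+c['cy']])
f=lambda p:((pr(p)-[230,360])*5).round(0)
print('tcp',f([554.6,304.7,40]),'tip+10',f([554.6,314.7,40]),'tip+15',f([554.6,319.7,40]),'tip-15',f([554.6,289.7,40]))
B=np.array([553.5,304,58]);z=np.array([.766,0,.643])
for s in(-18,18):
  for y in(-15,15): print('bow corner',s,y,f(B+s*z+[0,y,0]))
w=cloud(c)
for (u,v) in[(240,300),(265,340),(215,255),(190,300),(150,400),(170,440),(60,400),(90,250),(340,350),(285,250)]:
    print((u,v),w[360+v//5,230+u//5].round(0))
E
```

```text
tcp [228. 303.] tip+10 [213. 334.] tip+15 [206. 350.] tip-15 [249. 257.]
bow corner -18 -15 [294. 265.]
bow corner -18 15 [251. 359.]
bow corner 18 -15 [204. 200.]
bow corner 18 15 [158. 294.]
(240, 300) [546. 310.  63.]
(265, 340) [537. 315.  54.]
(215, 255) [529. 339. 185.]
(190, 300) [529. 352. 186.]
(150, 400) [521. 383. 213.]
(170, 440) [519. 383. 189.]
(60, 400) [541. 390. 208.]
(90, 250) [611. 294.   1.]
(340, 350) [519. 303.  33.]
(285, 250) [542. 289.  54.]
```

Request:
arm_command(
  plan=[
    [-1,0,0,0,0],
    [-1,0,0,0,0],
    [-1,0,0,0,0],
  ],
  newtons=4,
)

```text
clock: 3.82
eef_pos: [554.4, 304.6, 39.9]
eef_rot: [3.141, 0.0, -3.12]
wrist_force: [-0.2, 0.1, 3.5]
finger_gap: 0.4
finger_force: 1.7
```

Request:
arm_command(
  plan=[
    [0,0,0,0,0],
    [0,0,0,0,0],
    [0,0,0,0,0],
    [0.3,0,0,0,0],
  ],
)

```text
clock: 4.32
eef_pos: [554.2, 304.4, 39.5]
eef_rot: [-3.141, -0.001, -3.12]
wrist_force: [-0.3, 0.5, 0.2]
finger_gap: 37.1
finger_force: 0.0
```

```bash
python3 - <<'E'
from h import *
s=manip.read_state();print(s['clock'],s['eef_pos'],s['finger_gap'],s['finger_force'],s['wrist_force'])
a=cap('side')['img'][360:480,230:330]; b=cap('top')['img'][220:340,120:220]
cv2.imwrite('pics/g2.png',np.hstack([cv2.resize(x,(400,480),interpolation=cv2.INTER_CUBIC) for x in(a,b)]))
E
```

```text
4.325 [554.22302292 304.42085578  39.45658001] 37.06067630864161 0.0 [-0.28630233  0.51435156  0.24165726]
```

View pics/g2.png

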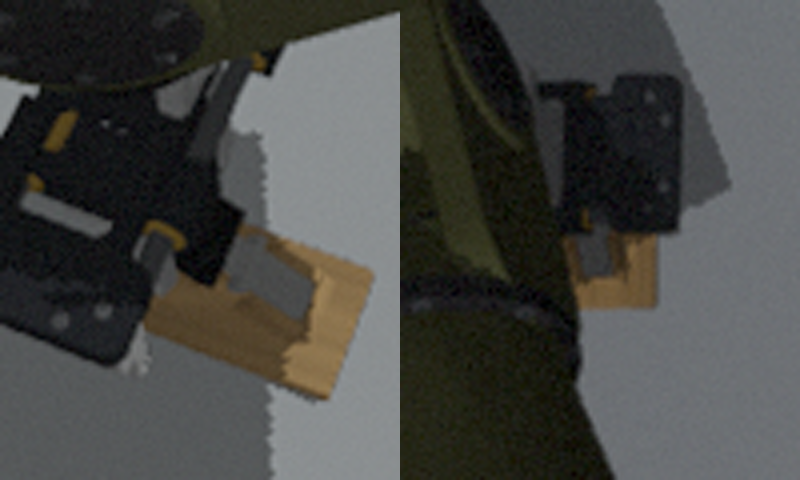

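The bow and blade still look to be in place at about (225,270) in the left half. I'll locate the fingers from the depth maps.

```bash
python3 - <<'E'
from h import *
for n in('side','top'):
    c=cap(n); w=cloud(c); np.savez(n+'1.npz',**c)
    m=(w[...,2]>35)&(w[...,2]<160)&(abs(w[...,0]-554)<70)&(abs(w[...,1]-304)<110)
    v,u=np.nonzero(m); P=w[m]; o=np.argsort(P[:,2])
    print(n,len(P))
    for i in o[::max(1,len(o)//45)]: print(u[i],v[i],P[i].round(0),c['img'][v[i],u[i]])
E
```

```text
side 475
294 430 [525. 306.  35.] [74 75 73]
298 429 [520. 302.  36.] [72 73 73]
297 426 [523. 299.  36.] [76 75 74]
299 421 [523. 291.  37.] [40 58 72]
292 418 [534. 291.  38.] [50 65 75]
287 431 [533. 312.  39.] [66 66 65]
297 431 [519. 306.  39.] [75 74 74]
295 425 [525. 300.  40.] [74 73 72]
287 430 [533. 311.  42.] [56 64 66]
295 420 [528. 294.  43.] [77 77 75]
289 429 [530. 310.  44.] [64 66 65]
293 421 [530. 297.  44.] [68 71 70]
290 431 [527. 312.  45.] [76 77 74]
294 421 [528. 297.  45.] [76 76 72]
289 426 [532. 306.  46.] [75 73 72]
290 421 [533. 299.  47.] [75 77 74]
288 421 [536. 301.  48.] [60 61 62]
286 424 [536. 306.  50.] [42 40 40]
285 427 [535. 311.  50.] [35 40 46]
282 429 [538. 316.  51.] [13 14 11]
289 419 [535. 299.  52.] [67 70 69]
284 422 [539. 306.  52.] [15 13 14]
284 421 [540. 304.  53.] [13  7  9]
283 425 [539. 311.  53.] [2 2 4]
288 411 [541. 289.  54.] [47 45 43]
284 419 [541. 302.  55.] [13 18 20]
272 425 [553. 317.  55.] [17 37 45]
283 417 [543. 300.  55.] [12 13  4]
285 413 [543. 294.  55.] [ 7 12  9]
285 417 [540. 299.  56.] [ 9 17 14]
285 415 [542. 
[... 1089 characters left out ...]
 37.] [57 59 56]
167 279 [526. 303.  38.] [50 49 50]
168 282 [520. 301.  38.] [53 53 51]
166 279 [526. 305.  38.] [51 47 47]
165 280 [524. 307.  38.] [53 55 52]
168 280 [524. 301.  38.] [57 55 53]
167 281 [522. 303.  38.] [57 58 55]
172 277 [530. 293.  38.] [41 42 44]
170 279 [526. 297.  40.] [53 54 53]
164 280 [523. 309.  40.] [44 49 51]
171 278 [528. 294.  40.] [48 50 51]
171 277 [530. 295.  41.] [52 52 53]
165 279 [526. 306.  41.] [48 47 46]
171 276 [532. 295.  41.] [44 43 40]
168 279 [526. 300.  42.] [42 42 44]
163 279 [525. 310.  42.] [32 42 48]
164 279 [525. 308.  43.] [46 46 47]
162 279 [525. 312.  43.] [27 36 49]
172 276 [532. 292.  43.] [36 34 35]
172 278 [527. 291.  46.] [34 42 51]
```

```bash
python3 - <<'E'
from h import *
s=manip.read_state();print(s['joints'],s['eef_pos'],s['finger_gap'])
c=dict(np.load('side1.npz')); w=cloud(c);R=Rot(c['orientation'])
def pr(p):
    q=R.T@(np.array(p,float)-c['eye']); return np.array([c['fx']*q[0]/q[2]+c['cx'],c['fy']*q[1]/q[2]+c['cy']]).round().astype(int)
for y in(338,334,281):
  for z in range(30,120,10):
    u,v=pr([545,y,z]); print(y,z,(u,v),w[v,u].round(0),c['img'][v,u])
x=cv2.resize(c['img'][380:460,240:320],(600,600),interpolation=cv2.INTER_CUBIC)
cv2.imwrite('pics/g3.png',np.clip(x.astype(float)*1.8,0,255))
E
```

```text
[ 4.44432561e-01  6.11962600e-01  1.39728720e+00 -5.80610070e-05
  1.13262073e+00 -1.14757226e+00] [554.3472578  304.50447424  39.66932884] 53.302965624512495
338 30 (np.int64(272), np.int64(447)) [551. 332.   3.] [90 87 84]
338 40 (np.int64(272), np.int64(444)) [553. 327.   1.] [46 66 79]
338 50 (np.int64(271), np.int64(442)) [554. 327.   9.] [41 64 80]
338 60 (np.int64(270), np.int64(440)) [557. 325.   8.] [46 67 83]
338 70 (np.int64(270), np.int64(437)) [559. 321.   8.] [44 64 78]
338 80 (np.int64(269), np.int64(435)) [544. 340.  86.] [80 82 79]
338 90 (np.int64(268), np.int64(432)) [519. 370. 205.] [57 55 55]
338 100 (np.int64(268), np.int64(430)) [525. 362. 184.] [46 45 43]
338 110 (np.int64(267), np.int64(427)) [526. 360. 188.] [37 35 33]
334 30 (np.int64(273), np.int64(444)) [551. 328.   5.] [43 64 81]
334 40 (np.int64(273), np.int64(442)) [551. 326.  10.] [39 63 80]
334 50 (np.int64(272), np.int64(439)) [555. 322.   7.] [42 62 78]
334 60 (np.int64(272), np.int64(437)) [556. 320.   7.] [47 68 83]
334 70 (np.int64(271), np.int64(435)) [559. 318.   9.] [47 66 81]
334 80 (np.int6
[... 264 characters left out ...]
t64(289), np.int64(411)) [539. 289.  54.] [73 70 70]
281 40 (np.int64(288), np.int64(408)) [554. 267.   1.] [90 89 86]
281 50 (np.int64(288), np.int64(406)) [556. 264.  -1.] [88 88 84]
281 60 (np.int64(287), np.int64(403)) [559. 261.   3.] [90 89 87]
281 70 (np.int64(287), np.int64(401)) [560. 258.   1.] [88 89 85]
281 80 (np.int64(286), np.int64(398)) [546. 281.  80.] [76 75 76]
281 90 (np.int64(286), np.int64(395)) [545. 281.  91.] [79 81 78]
281 100 (np.int64(286), np.int64(392)) [545. 280.  98.] [67 67 65]
281 110 (np.int64(285), np.int64(389)) [527. 308. 186.] [43 43 41][ WARN:0@0.390] global loadsave.cpp:1063 imwrite_ Unsupported depth image for selected encoder is fallbacked to CV_8U.
```

View pics/g3.png

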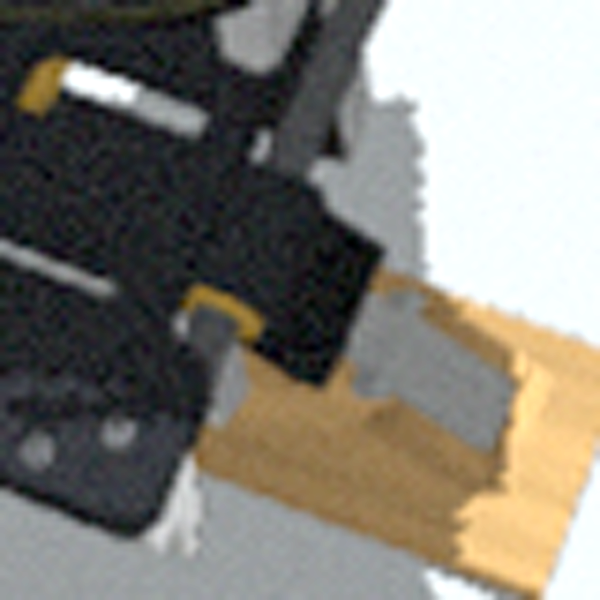

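The fingertips show at about (185,540) and (400,100) in this crop. Depth puts the tips at z≈75, while the state reports a TCP z of 39.5. The real tips are about 34 mm higher than reported, so the jaws closed just above the bow. That matches the upward force I measured. I'll go lower, watching the force.

Request:
arm_command(
  plan=[
    [0.2,0,0,0.011,0],
    [0.1,0,0,0.011,0],
    [0,0,0,0.011,0],
    [0,0,0,0,0],
    [-0.5,0,0,0,0],
    [-0.5,0,0,0,0],
    [-0.5,0,0,0,0],
    [-0.5,0,0,0,0],
  ],
  newtons=4,
)

```text
clock: 5.52
eef_pos: [554.7, 304.6, 7.2]
eef_rot: [3.141, 0.001, -3.12]
wrist_force: [-0.1, -0.0, 1.7]
finger_gap: 30.4
finger_force: 3.9
```

Request:
arm_command(
  plan=[
    [-1,0.0034,0,-0.0036,0],
    [-1,0.0037,0,-0.0035,0],
    [-1,0.004,0,-0.003,0],
    [-1,0.0043,0,-0.0028,0],
    [-1,0.0045,0,-0.0023,0],
    [-1,0.0047,0,-0.002,0],
    [-1,0.0049,0,-0.0015,0],
    [-1,0.0049,0,-0.0011,0],
    [-1,0,0,0,0],
  ],
  newtons=4,
)

```text
clock: 6.65
eef_pos: [519.6, 303.9, 26.6]
eef_rot: [-3.142, -0.0, -3.12]
wrist_force: [0.0, -1.2, 2.0]
finger_gap: 30.3
finger_force: 4.0
```

```bash
cat >> h.py <<'E'
def shot(fn,b,n='side',k=6,g=1.8):
    c=cap(n); x=cv2.resize(c['img'][b[1]:b[3],b[0]:b[2]],None,fx=k,fy=k,interpolation=cv2.INTER_CUBIC)
    cv2.imwrite(fn,np.clip(x*float(g),0,255).astype(np.uint8)); np.savez(fn[5:-4]+'.npz',**c)
    return c
E
python3 - <<'E'
from h import *
c=shot('pics/g4.png',(245,360,345,460)); w=cloud(c)
m=(w[...,2]>12)&(w[...,2]<130)&(abs(w[...,0]-520)<50)&(abs(w[...,1]-304)<22)
v,u=np.nonzero(m)
for i in range(0,len(u),9): print(u[i],v[i],w[v[i],u[i]].round(0),c['img'][v[i],u[i]])
E
```

```text
307 399 [510. 284. 115.] [40 40 39]
270 422 [563. 308.  35.] [41 65 77]
272 425 [559. 309.  28.] [38 60 72]
275 426 [555. 309.  27.] [40 62 76]
277 427 [551. 309.  29.] [36 59 72]
276 428 [553. 309.  21.] [39 62 77]
275 429 [556. 309.  14.] [41 65 78]
312 429 [502. 290.  23.] [ 64  93 114]
313 430 [501. 290.  19.] [ 80 114 140]
309 432 [505. 296.  24.] [46 63 77]
311 433 [502. 295.  20.] [ 53  80 100]
308 434 [505. 300.  25.] [58 67 74]
305 435 [508. 304.  28.] [56 58 58]
301 436 [511. 310.  36.] [68 68 65]
310 436 [502. 300.  20.] [46 72 88]
307 437 [505. 304.  22.] [40 62 78]
305 438 [508. 305.  19.] [41 54 65]
302 439 [510. 310.  26.] [53 62 72]
298 440 [515. 314.  27.] [51 69 79]
307 440 [503. 308.  21.] [40 62 75]
304 441 [507. 311.  21.] [41 64 79]
301 442 [510. 314.  21.] [42 64 79]
300 443 [512. 314.  17.] [41 59 73]
301 444 [511. 314.  13.] [41 60 77]
304 448 [504. 317.  12.] [47 69 85]
```

View pics/g4.png

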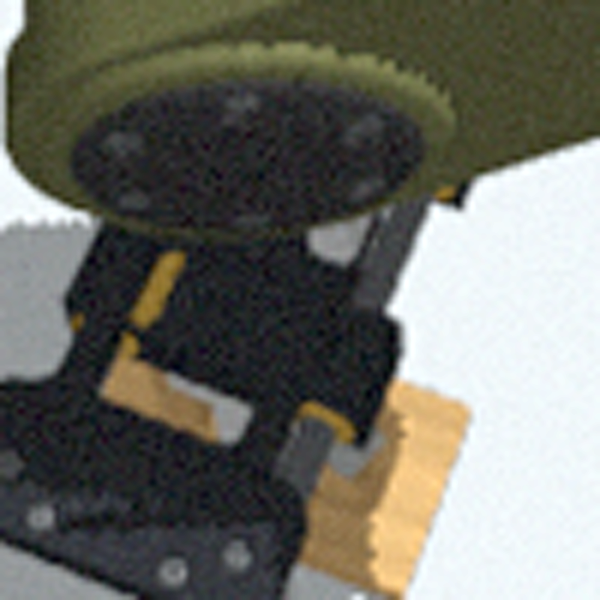

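The key has swung nearly upright in the grip, with its blade at about (355,460) in the crop. I'll finish the arc and lift.

Request:
arm_command(
  plan=[
    [-1,0.005,0,-0.0007,0],
    [-1,0.0051,0,-0.0002,0],
    [-1,0,0,0,0],
    [-1,0,0,-0.01,0],
    [-1,0,0,-0.02,0],
    [-1,0,0,-0.03,0],
    [-1,0,0,-0.03,0],
    [-1,0,0,-0.02,0],
    [-1,0,0,0,0],
  ],
)

```text
clock: 7.82
eef_pos: [510.6, 304.0, 139.3]
eef_rot: [3.14, 0.003, -3.12]
wrist_force: [0.6, -0.2, -0.5]
finger_gap: 7.9
finger_force: 4.0
```

```bash
python3 - <<'E'
from h import *
c=shot('pics/g5.png',(260,320,400,440)); w=cloud(c)
m=(w[...,2]>60)&(w[...,2]<170)&(abs(w[...,0]-510)<30)&(abs(w[...,1]-304)<25)
v,u=np.nonzero(m)
for i in range(0,len(u),8): print(u[i],v[i],w[v[i],u[i]].round(0),c['img'][v[i],u[i]])
E
```

```text
304 404 [505. 303. 146.] [81 79 77]
304 407 [504. 306. 144.] [63 65 64]
306 408 [502. 304. 139.] [78 76 76]
```

View pics/g5.png

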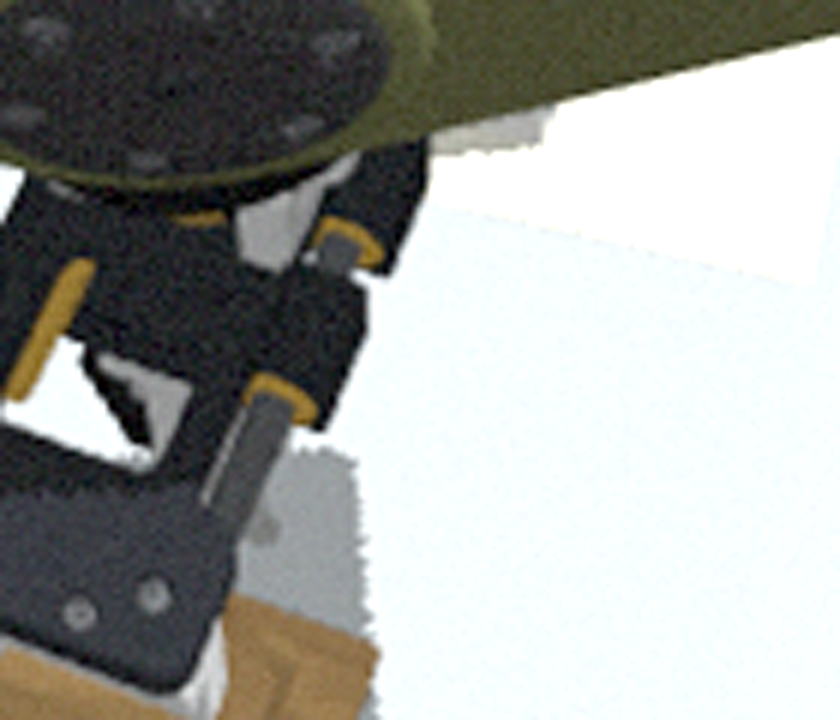

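The gap is now 7.9 mm, so the key twisted in the jaws and is held across its flat 8 mm faces, still hanging down (blade points near (504,304,140)). That works if I turn the wrist 90° for the slot. I'll carry it over the lock and check it there.

Request:
arm_command(
  plan=[
    [-1,-0.009,-0.0297,0,0],
    [-1,-0.009,-0.0297,0,0],
    [-1,-0.009,-0.0297,0,0],
    [-1,-0.009,-0.0297,0,0],
    [-1,-0.009,-0.0297,0,0],
    [-1,-0.009,-0.0297,0,0],
    [-1,-0.009,-0.0297,0,0],
    [-1,-0.009,-0.0297,0,0],
    [-1,-0.009,-0.0297,0,0],
    [-1,-0.009,-0.0297,0,0],
    [-1,0,0,0,0.174],
    [-1,0,0,0,0.174],
    [-1,0,0,0,0.174],
    [-1,0,0,0,0.174],
    [-1,0,0,0,0.174],
    [-1,0,0,0,0.174],
    [-1,0,0,0,0.174],
    [-1,0,0,0,0.174],
    [-1,0,0,0,0.174],
    [-1,0,0,0,0],
  ],
  newtons=8,
)

```text
clock: 10.38
eef_pos: [605.8, 8.6, 136.4]
eef_rot: [-3.14, -0.0, 1.598]
wrist_force: [0.1, -0.1, -0.7]
finger_gap: 8.0
finger_force: 8.0
```

```bash
python3 - <<'E'
from h import *
c=shot('pics/g6.png',(270,165,370,265),k=6); w=cloud(c)
m=(w[...,2]>108)&(w[...,2]<215)&(abs(w[...,0]-606)<40)&(abs(w[...,1]-9)<40)
v,u=np.nonzero(m);o=np.argsort(w[m][:,2])
for i in o[::max(1,len(o)//40)]: print(u[i],v[i],w[v[i],u[i]].round(0),c['img'][v[i],u[i]])
E
```

```text
321 229 [603.   9. 133.] [97 98 99]
318 230 [605.  17. 139.] [61 63 60]
321 226 [603.  10. 142.] [84 84 83]
320 226 [603.  14. 147.] [77 77 76]
321 222 [603.  10. 152.] [81 80 79]
319 218 [605.  11. 162.] [58 56 57]
314 218 [611.  18. 168.] [82 82 82]
311 215 [617.  18. 172.] [69 70 67]
314 216 [611.  19. 174.] [60 58 59]
323 218 [595.  20. 176.] [71 74 72]
311 214 [616.  20. 177.] [70 71 70]
329 213 [589.   8. 178.] [110 112 112]
310 212 [618.  18. 179.] [70 72 71]
313 213 [612.  19. 181.] [74 73 73]
327 216 [588.  19. 183.] [86 85 84]
316 211 [608.  16. 184.] [14 13 13]
321 214 [598.  19. 184.] [75 77 77]
314 212 [610.  21. 186.] [64 62 64]
323 213 [595.  18. 187.] [72 70 71]
310 209 [617.  19. 188.] [75 75 74]
312 209 [614.  19. 189.] [76 78 78]
318 207 [606.  13. 191.] [14 14 13]
317 205 [609.  10. 192.] [3 3 1]
310 207 [617.  19. 193.] [73 73 72]
309 206 [619.  19. 194.] [69 69 69]
321 209 [598.  18. 195.] [75 76 74]
314 208 [609.  21. 196.] [60 60 60]
309 205 [619.  19. 197.] [67 69 67]
311 205 [615.  19. 198.] [73 74 74]
327 209 [588.  18. 199.] [69 68 70]
318 199 [609.   5. 201.] [ 6  9 10]
312 204 [613.  19. 202.] [73 72 74]
317 200 [609.   9. 203.] [ 9  9 10]
325 206 [592.  18. 204.] [74 73 70]
310 202 [617.  20. 205.] [71 71 68]
313 202 [612.  18. 206.] [74 74 73]
322 204 [597.  18. 207.] [74 75 75]
312 201 [613.  19. 208.] [76 75 73]
309 200 [618.  20. 209.] [71 71 70]
315 200 [609.  17. 211.] [14  9 12]
312 200 [613.  20. 211.] [75 75 75]
324 203 [593.  19. 212.] [74 72 74]
318 193 [609.   4. 214.] [76 78 80]
```

View pics/g6.png

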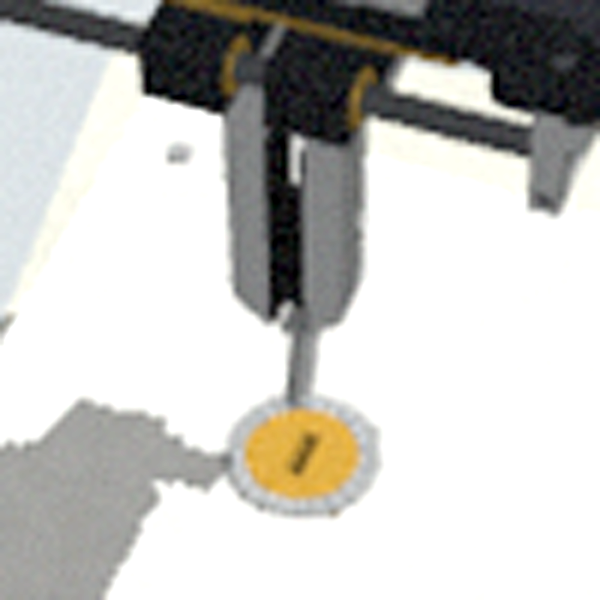

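The key is held upright at crop (300,330)–(298,402), with its tip above the slot at (304,453). That uses up my picture views, so I'll fit the blade's silhouette and the slot numerically.

```bash
cat > fit.py <<'E'
from h import *
from scipy.optimize import minimize
def proj(c,P):
    q=(np.asarray(P,float)-c['eye'])@Rot(c['orientation']); return q[:,:2]/q[:,2:]*[c['fx'],c['fy']]+[c['cx'],c['cy']]
def back(c,uv,z):
    d=Rot(c['orientation'])@np.array([(uv[0]-c['cx'])/c['fx'],(uv[1]-c['cy'])/c['fy'],1]); e=np.array(c['eye']); return (e+d*(z-e[2])/d[2])
def slot(n,z=101):
    c=dict(np.load(n+'0.npz')); g=c['img'].astype(float); u0,v0=(312,238) if n=='top' else (320,240)
    r=11; p=g[v0-r:v0+r+1,u0-r:u0+r+1]; red=p[...,2]-p[...,0]
    br=cv2.morphologyEx((red>35).astype(np.uint8),cv2.MORPH_CLOSE,np.ones((5,5)))
    v,u=np.nonzero(br); a=back(c,(u.mean()+u0-r,v.mean()+v0-r),z)
    er=cv2.erode(br,np.ones((3,3))); d=np.clip(np.median(red[er>0])-red-12,0,None)*er
    V,U=np.mgrid[:2*r+1,:2*r+1]; b=back(c,((d*U).sum()/d.sum()+u0-r,(d*V).sum()/d.sum()+v0-r),z)
    return a,b
def blade(c,z,yaw,x0):  # tip silhouette fit: tip x,y and tilts; z = tip height
    R=slice(219,236);C=slice(312,330); g=c['img'][R,C].astype(float).mean(-1); r=c['img'][R,C].astype(float); 
    mask=((g<128)&(abs(r[...,2]-r[...,0])<25)).astype(float)
    return mask,g
if __name__=='__main__':
    for n in('top','side'): print(n,[x.round(1) for x in slot(n)])
    c=dict(np.load('g6.npz')); g=c['img'][214:236,308:332].astype(int)
    for i,row in enumerate(g): print(214+i,' '.join('%3d'%x for x in row.mean(-1)))
E
python3 fit.py
```

```text
top [array([607.4,   9.5, 101. ]), array([611.1,   9.5, 101. ])]
side [array([606.1,   8.5, 101. ]), array([607.5,   9.1, 101. ])]
214 138 101  68  70  72  73  63  15   1  15   8  10  45  76  73  75  73  73  71  61  87 131 149 146
215 146 135 100  68  71  74  62  16  17  60  69  14  33  69  71  73  72  74  68  63 105 146 149 146
216 148 146 133 100  68  72  59  12  64 103  83  47  48  66  75  72  73  72  67  85 131 149 148 145
217 146 146 147 140 118  79  59  22  73 105  67  57  56  61  73  71  74  73  73 104 146 146 145 146
218 145 148 149 150 146 119  82  84  99  86  57  57  54  63  73  72  67  68  86 129 148 147 144 145
219 147 148 148 148 147 143 131 135 124  66  61  59  49  62  73  83 100 111 134 146 147 146 144 145
220 145 147 145 145 146 147 145 149 137 105  84  60  62  68  79 110 140 142 149 148 146 146 145 148
221 145 144 145 147 147 145 143 144 145 136 108  60  68  80  92 128 150 151 149 148 148 148 145 146
222 145 144 145 146 145 145 144 144 147 139 104  61  74  80 101 138 150 149 149 150 147 146 146 144
223 146 144 145 143 148 145 146 146 146 138  94  63  76  84 101 140 1
[... 530 characters left out ...]

229 146 146 147 145 148 147 147 148 148 119  56  69  80  98 131 152 148 148 146 147 144 145 144 144
230 145 146 146 146 147 148 144 140 137 108  61  70  82  98 127 137 144 148 148 144 146 146 146 144
231 145 145 145 148 148 146 131 116 115  91  60  74  97 105 115 116 121 129 138 140 147 143 145 147
232 146 145 147 142 134 123 114 103 104  99  77  76  90 102 114 119 106 114 120 123 132 142 145 146
233 146 145 145 129 109 106 114 113 104 106  90  88  91  96 106 109 109 118 107 111 121 128 140 147
234 148 144 124 111 108 107 103 107  95  98  85  92  89  87  87  88  98 107 103 109 115 109 121 140
235 141 124 108 106 107 100  90  90  89  91  87  88  88  88  90  89  89  89  95  98 103 112 115 124
```

```bash
cat > fit2.py <<'E'
from fit import *
def fitblade(fn,zt,yaw,rows=(222,230),cols=(308,332)):
    c=dict(np.load(fn)); g=c['img'][rows[0]:rows[1],cols[0]:cols[1]].astype(float).mean(-1)
    tgt=np.clip((146-g)/(146-75),0,1); S=16
    W=np.array([np.cos(yaw),np.sin(yaw),0]);T=np.array([-W[1],W[0],0])
    def cost(p):
        x,y,l=p; A=np.array([0,0,1.])+l*W; A/=np.linalg.norm(A); Wd=W-A*(W@A)
        P=[np.array([x,y,zt])+A*h+Wd*a*7+T*b*2 for h in(1,28) for a in(-1,1) for b in(-1,1)]
        uv=((proj(c,P)-[cols[0],rows[0]]+.5)*S).astype(np.float32)
        h=cv2.convexHull(uv)*16
        im=np.zeros((g.shape[0]*S,g.shape[1]*S),np.uint8); cv2.fillConvexPoly(im,h.round().astype(np.int32),255,cv2.LINE_AA,4)
        r=cv2.resize(im,g.shape[::-1],interpolation=cv2.INTER_AREA)/255.
        return ((r-tgt)**2).sum()
    best=min((minimize(cost,[606,8.7,l],method='Nelder-Mead',options=dict(initial_simplex=[[606,8.7,l],[609,8.7,l],[606,12,l],[606,8.7,l+.1]],xatol=.01,fatol=1e-4)) for l in(-.1,0,.1)),key=lambda r:r.fun)
    return best.x.round(3),round(best.fun,3)
if __name__=='__main__':
    for zt in(126,130,134): print(zt,fitblade('g6.npz',zt,1.598))
    for z in(99.6,101): print([x.round(1) for x in slot('side',z)])
E
python3 fit2.py
```

```text
126 (array([ 6.07374e+02,  7.45200e+00, -3.60000e-01]), np.float64(0.549))
130 (array([ 6.06043e+02,  1.04650e+01, -3.62000e-01]), np.float64(0.569))
134 (array([ 6.04729e+02,  1.35350e+01, -3.79000e-01]), np.float64(0.592))
[array([606.5,   7.5,  99.6]), array([608. ,   8. ,  99.6])]
[array([606.1,   8.5, 101. ]), array([607.5,   9.1, 101. ])]
```

The fit shows the key leaning about 0.36 rad in the jaws, with the tip towards +y. I'll straighten it by pushing the blade's edge against the case's −y side wall.

Request:
arm_command(
  plan=[
    [-1,-0.033,-0.001,0,0],
    [-1,-0.033,-0.001,0,0],
    [-1,-0.033,-0.001,0,0],
    [-1,-0.033,-0.001,0,0],
    [-1,0,0,0.016,0],
    [-1,0,0,0.016,0],
    [-1,0,0,0.012,0],
    [-1,0,0,0,0],
    [-1,0.002,0,0,0],
    [-1,0,0,0,0],
  ],
  newtons=6,
)

```text
clock: 11.68
eef_pos: [605.9, -121.3, 94.1]
eef_rot: [3.141, 0.0, 1.597]
wrist_force: [-0.4, -0.7, -0.5]
finger_gap: 8.0
finger_force: 6.0
```

Request:
arm_command(
  plan=[
    [-1,0.0025,0,0,0],
    [-1,0.0025,0,0,0],
    [-1,0.0025,0,0,0],
    [-1,0.0025,0,0,0],
    [-1,0,0,0,0],
  ],
)

```text
clock: 12.3
eef_pos: [605.3, -111.2, 93.5]
eef_rot: [-3.142, -0.0, 1.597]
wrist_force: [0.9, -1.4, 0.4]
finger_gap: 7.9
finger_force: 6.0
```

Request:
arm_command(
  plan=[
    [-1,0.0025,0,0,0],
    [-1,0.0025,0,0,0],
    [-1,0.0025,0,0,0],
    [-1,0.0025,0,0,0],
    [-1,0,0,0,0],
  ],
)

```text
clock: 12.92
eef_pos: [605.0, -101.2, 93.4]
eef_rot: [-3.141, -0.0, 1.597]
wrist_force: [-0.3, -1.4, -0.3]
finger_gap: 7.7
finger_force: 6.0
```

Request:
arm_command(
  plan=[
    [-1,-0.01,0,0,0],
    [-1,0,0,-0.014,0],
    [-1,0,0,-0.016,0],
    [-1,0,0,-0.016,0],
    [-1,0.03,0,0,0],
    [-1,0.03,0.001,0,0],
    [-1,0.03,0.001,0,0],
    [-1,0.03,0.001,0,0],
    [-1,0,0,0,0],
    [-1,0,0,0,0],
  ],
)

```text
clock: 14.18
eef_pos: [605.4, 8.1, 140.2]
eef_rot: [3.141, 0.0, 1.597]
wrist_force: [-1.2, -0.7, -0.8]
finger_gap: 7.9
finger_force: 6.0
```

```bash
python3 - <<'E'
from fit2 import *
s=manip.read_state();print(s['clock'],s['eef_pos'],s['finger_gap'])
c=shot('pics/g7.png',(270,165,370,265)); g=c['img'][214:236,308:332].astype(int)
for i,row in enumerate(g): print(214+i,' '.join('%3d'%x for x in row.mean(-1)))
for zt in(126,130,134): print(zt,fitblade('g7.npz',zt,1.598))
E
```

```text
14.175 [605.36816473   8.10306154 140.19337592] 7.9207794036614905
214 144 144 134 104  80  71  63  29  15  94 146 147 112  49  74  72  74  69  71  70 106 146 147 146
215 144 144 145 138 120  79  62  27  58 121 152 151 129  47  72  76  73  72  68  87 129 149 146 147
216 145 145 146 147 145 119  68  49 100 145 148 149 131  52  72  72  72  72  76 111 145 147 146 142
217 145 144 146 147 150 145 129 125 139 147 145 146 128  46  72  72  69  70 101 140 146 145 142 145
218 145 147 148 145 146 147 149 147 147 146 145 146 133  83  71  66  74  83 117 150 146 143 144 145
219 147 147 148 146 145 145 146 145 145 145 143 146 144 123  71  60  72  94 127 148 145 145 144 145
220 147 147 145 145 146 144 143 143 144 145 144 146 147 134  71  60  79 114 146 147 146 147 145 146
221 146 144 145 144 145 144 145 142 143 145 145 145 148 132  68  57  91 134 151 148 148 145 146 146
222 147 143 144 144 145 145 143 142 145 146 146 145 146 142 120 102 118 147 149 147 145 146 144 145
223 145 145 146 144 144 144 145 145 146 146 145 144 145 148 144 139 139 148 149 148 149 144 145 145
224 147 147 143 144 144 144 146 1
[... 667 characters left out ...]
231 147 148 145 147 148 145 129 117 116 112 114 108 112 109 111 116 121 128 137 142 144 146 144 144
232 116 117 127 144 132 124 113 105 105 109 110 103 100 101 112 118 107 115 118 120 133 142 145 146
233  84 105 134 129 110 106 114 113 101 107 101  99  96  96 105 106 109 120 107 111 123 127 137 146
234  88  99 114 113 109 108 103 106  95  97  85  84  89  87  85  91  96 107 102 110 115 110 122 140
235  85  81  96 107 108 101  89  88  90  91  89  88  91  90  90  87  88  88  95  99 102 111 112 126
126 (array([608.471, -12.442,  -0.812]), np.float64(0.055))
130 (array([ 6.11667e+02, -2.13670e+01,  8.90000e-02]), np.float64(0.722))
134 (array([ 6.14e+02, -1.33e+01,  3.30e-02]), np.float64(0.722))
```

```bash
cat > ortho.py <<'E'
from fit import *
def ortho(fn,x,ys=range(44,-42,-3),zs=range(232,104,-4)):
    c=dict(np.load(fn)); g=c['img'].astype(np.float32).mean(-1)
    print('z\\y ',' '.join('%3d'%y for y in ys))
    for z in zs:
        uv=proj(c,[[x,y,z] for y in ys]).astype(np.float32)
        r=cv2.remap(g,uv[:,:1],uv[:,1:],cv2.INTER_LINEAR)[:,0]
        print(z,' '.join('%3d'%a for a in r))
if __name__=='__main__':
    import sys
    ortho(sys.argv[1],float(sys.argv[2]))
E
python3 ortho.py g7.npz 603.5; echo; python3 ortho.py g6.npz 603.5
```

```text
z\y   44  41  38  35  32  29  26  23  20  17  14  11   8   5   2  -1  -4  -7 -10 -13 -16 -19 -22 -25 -28 -31 -34 -37 -40
232  73  73  73  68  50   8   6  13  11  30  59  82 103  61  15  12  13  15  13  17  13  14  19  14  12  10  36  33  16
228  74  75  73  68  50   8  13  13  13  21  54  75  81  71  66  21   7  17  15  11  10  16   9  16   9  14  15  29  36
224  73  72  75  69  50  19  12   9  14   8  20  58  75  72  72  70  29  14  15  15  13  14  16   9  19  22  18  10  25
220  71  72  73  70  46  21   7  11   4   9  12  24  55  66  72  72  72  31  12  13  14   9  20  29  34  39  39  34  10
216  71  74  73  67  46  14  16  12   8   6   2  24  46  65  70  71  72  75  54  14  11  14  22  32  42  47  45  47  41
212  71  73  75  69  46  15  11   6   7   2   7  24  44  67  72  72  71  72  72  61  19  12  20  36  49  42  48  36  39
208  87  71  71  67  46  21   5  10   8   5   6  27  47  66  74  72  72  73  72  73  68  32  14  22  45  40  36  36  34
204 138  82  73  66  43  21   3  14   4   8   9  28  50  66  73  74  72  72  74  72  73  70  42  26  35  43  50  33  37
200 148 132  73  66
[... 6122 characters left out ...]
  88  88  91  88  88  91  90  96 102 122 133 147 145 147 149 149 148 146 143 145 148 145 148 149 147
124 108  99  83  86  87  88  89  88  87  88  89  92 103 115 136 150 146 145 148 149 149 147 146 147 146 148 148 147 148
120  93 107  96  82  87  85  83  83  83  85  84  88  92 110 116 141 148 146 146 147 148 149 148 146 146 145 146 146 146
116 137  97 111 101  86  87  80  76  74  74  73  81  88  92 112 117 142 147 146 145 147 146 147 147 146 144 144 145 145
112 147 138 105 115  99  88  86  70  64  63  66  58  77  90  89 111 114 141 147 146 145 147 145 146 146 146 145 145 145
108 146 148 137 105 111  97  89  86  55  51  49  55  47  78  90  90 109 114 139 147 146 145 146 145 144 146 145 147 145
```

Request:
arm_command(
  plan=[
    [-1,0,0,0,0.165],
    [-1,0,0,0,0.165],
    [-1,0,0,0,0.165],
    [-1,0,0,0,0.165],
    [-1,0,0,0,0.165],
    [-1,0,0,0,0.165],
    [-1,0,0,0,0.165],
    [-1,0,0,0,0],
  ],
)

```text
clock: 15.22
eef_pos: [605.2, 7.7, 139.7]
eef_rot: [3.142, -0.0, 0.442]
wrist_force: [0.1, -0.2, -0.9]
finger_gap: 7.7
finger_force: 6.0
```

```bash
python3 - <<'E'
from fit import *
s=manip.read_state();print(s['clock'],s['eef_pos'],s['eef_rot'],s['finger_gap'])
c=shot('pics/g8.png',(270,165,370,265))
yaw=s['eef_rot'][2]; t=s['eef_pos']; W=np.array([np.cos(yaw),np.sin(yaw),0])
g=c['img'].astype(np.float32).mean(-1)
ws=range(30,-42,-2); print('z\\w',' '.join('%3d'%w for w in ws))
for z in range(232,108,-4):
    uv=proj(c,[[t[0],t[1],z]+W*w for w in ws]).astype(np.float32)
    print(z,' '.join('%3d'%a for a in cv2.remap(g,uv[:,:1],uv[:,1:],cv2.INTER_LINEAR)[:,0]))
E
```

```text
15.225 [605.24491204   7.69093591 139.70882364] [ 3.14150770e+00 -5.69101354e-05  4.41716457e-01] 7.685227743403826
z\w  30  28  26  24  22  20  18  16  14  12  10   8   6   4   2   0  -2  -4  -6  -8 -10 -12 -14 -16 -18 -20 -22 -24 -26 -28 -30 -32 -34 -36 -38 -40
232  10  19  30  32  27  11  14  21  13  17  13  17  15  16  13  16  17  22  12  11  13  16   9  16  14  14  20  16  20  26  33  30  16  14  15  13
228  17  20  20  18  17  14  11  20  13  16  16  15  10  16   5  13  12  15  14  17  18  16  14  15  10  12  15   9  14  12  25  29  20  14  11   5
224  12  13  14  16  14  14  14  20  33  30  19  10  16  19  14  17  14  16  17  15  17  17  15  20  30  31  23  18  18  16  14  17  17  13  12  10
220  15  18  16   7  15  17   9  16  28  25  16  17  13  17  12  14  13  15  16  15  18  17  14  13  26  27  17  17  14  15  10  16  19  15  16  14
216  21  15  16  12  13  14  16  19  16  12  16  13  10  12   9  17  11  19   6  10  18  12  15  15  16  17  17  18  15  15  17  14  20  11  12  11
212  12  14  17  15  14  18  12   9  13  17  17  17  22  12  18  13  12  10  11  15  15  17  12 
[... 3051 characters left out ...]
 143 135 131 128 126 128 128 129 131 141 144 143 143 141 141 143 144 145 147 145 145 145 146 146 144 143 143
124 145 143 144 142 142 143 143 142 131 122 112 105 106 109 104 103 105 111 113 123 130 136 140 142 143 143 142 145 144 145 145 145 145 145 145 145
120 143 144 143 142 143 143 134 118 107 104 109 103 101  96  96  94  97 104 107 114 108 115 126 134 142 143 143 143 145 145 145 145 143 144 143 144
116 144 145 143 144 141 126 108 103 102  96  89  89  91  85  87  85  86  87  90  97  99 105 108 114 131 143 143 144 145 145 144 143 143 143 142 143
112 145 144 144 143 129 109 106 101  94  87  86  87  86  87  84  83  85  86  87  86  89  93 105 110 113 124 139 145 144 144 145 145 144 143 143 144
```

The frontal view at this angle shows the key upright: lean about 0.03 rad, tip at z≈134, axis 19 mm off the finger centre along −tool x. I'll turn back, put the key's axis over the slot and lower it to just above.

Request:
arm_command(
  plan=[
    [-1,0,0,0,-0.165],
    [-1,0,0,0,-0.165],
    [-1,0,0,0,-0.165],
    [-1,0,0,0,-0.165],
    [-1,0,0,0,-0.165],
    [-1,0,0,0,-0.165],
    [-1,0,0,0,-0.165],
    [-1,0.01,0.001,0,0],
    [-1,0.0097,0.0008,0.01,0],
    [-1,0,0,0.01,0],
    [-1,0,0,0.006,0],
    [-1,0,0,0,0],
    [-1,0,0,0,0],
  ],
  newtons=15,
)

```text
clock: 16.9
eef_pos: [606.6, 28.1, 113.8]
eef_rot: [3.141, 0.0, 1.596]
wrist_force: [-0.2, 0.9, -1.2]
finger_gap: 8.1
finger_force: 15.0
```

```bash
python3 - <<'E'
from fit import *
s=manip.read_state();print(s['clock'],s['eef_pos'],s['eef_rot'],s['finger_gap'])
c=shot('pics/g9.png',(270,165,370,265)); c0=dict(np.load('side0.npz'))
a=c['img'].astype(int).mean(-1);b=c0['img'].astype(int).mean(-1)
print('now'); print('    ',' '.join('%3d'%u for u in range(308,336)))
for v in range(218,252): print(v,' '.join('%3d'%x for x in a[v,308:336]))
print('slot0')
for v in range(232,249): print(v,' '.join('%3d'%x for x in b[v,308:336]))
E
```

```text
16.9 [606.64609233  28.1276998  113.80642494] [3.14119541e+00 3.41052171e-05 1.59641117e+00] 8.0964142932459
now
     308 309 310 311 312 313 314 315 316 317 318 319 320 321 322 323 324 325 326 327 328 329 330 331 332 333 334 335
218  72  51   9  14   7   7  16  52  79  77  78  74  75  72  67  66  62  97 144 153 149 150 149 148 148 153 150 150
219  71  48   7   2  14   3  10  52  79  77  75  75  75  74  65  65  71 115 149 154 152 150 150 149 150 149 150 151
220  77  57  12  13   5   7   9  51  79  76  76  75  77  71  65  65  67 110 149 152 151 151 149 149 151 152 152 151
221  75  61   6   8   5   6  17  49  79  76  75  77  77  74  65  67  73 113 148 153 152 150 152 150 151 151 152 150
222  74  59   4   7   9   2  12  52  76  76  73  75  75  73  67  66  69 110 149 154 151 151 150 151 150 152 151 150
223  77  60   6  12  12   9  14  45  78  78  74  74  76  73  64  66  74 113 148 154 152 150 150 150 149 151 151 151
224  76  64  10   9   8   4  13  47  77  75  76  75  75  74  66  63  80 122 147 155 150 150 147 148 151 150 149 150
225  77  65   4  12  16  11   2  43  78  74  77  75  77  7
[... 4351 characters left out ...]
 122
243  83  92  87  82  68  73  69  70  70  66  54  40  49  71  71  68  71  72  71  68  79  88  87  88  92 112 122 124
244  73  85  91  93  71  71  70  69  71  70  66  62  64  70  68  71  73  67  70  70  82  88  85  91 103 122 121 121
245  84  77  92  90  83  71  63  70  69  75  70  71  74  71  73  70  73  71  72  81  89  87  88  96 111 123 123 122
246 108  88  83  89  92  84  74  75  69  69  70  72  67  72  71  72  69  74  76  88  93  86  89 100 119 122 121 121
247 120 101  68  87  95  87  90  96  81  76  72  74  69  75  77  75  76  86  88  85  86  92 102 118 120 122 120 122
248 120 116 100  88  79  79  88  93  90  93  92  86  89  85  86  88  86  90  92  79  78  97 117 124 120 122 120 122
```

Request:
arm_command(
  plan=[
    [-1,0,0,0.003,0],
    [-1,0,0,0.002,0],
    [-1,0,0,0.001,0],
    [-1,0,0,0,0],
  ],
)

```text
clock: 17.45
eef_pos: [606.5, 28.3, 107.5]
eef_rot: [-3.141, 0.0, 1.597]
wrist_force: [-0.0, -0.3, -0.6]
finger_gap: 7.8
finger_force: 15.0
```

Request:
arm_command(
  plan=[
    [-1,0,0,0.001,0],
    [-1,0,0,0.001,0],
    [-1,0,0,0,0],
  ],
)

```text
clock: 17.82
eef_pos: [606.5, 28.3, 105.5]
eef_rot: [-3.142, 0.0, 1.597]
wrist_force: [0.2, 0.2, -0.4]
finger_gap: 7.9
finger_force: 15.0
```

Request:
arm_command(
  plan=[
    [-1,0,0,0.001,0],
    [-1,0,0,0.001,0],
    [-1,0,0,0,0],
  ],
)

```text
clock: 18.2
eef_pos: [606.6, 28.1, 103.6]
eef_rot: [3.141, 0.0, 1.597]
wrist_force: [0.5, -2.5, 0.6]
finger_gap: 8.1
finger_force: 15.0
```

Request:
arm_command(
  plan=[
    [-1,-0.0005,0,0,0],
    [-1,-0.0005,0,0,0],
    [-1,0,0,0,0],
  ],
)

```text
clock: 18.58
eef_pos: [606.4, 27.4, 103.4]
eef_rot: [-3.141, -0.0, 1.597]
wrist_force: [0.4, -0.1, -0.2]
finger_gap: 7.8
finger_force: 15.0
```

Request:
arm_command(
  plan=[
    [-1,0,0,0.001,0],
    [-1,0,0,0.001,0],
    [-1,0,0,0,0],
  ],
)

```text
clock: 18.95
eef_pos: [606.4, 27.3, 101.4]
eef_rot: [-3.141, 0.0, 1.597]
wrist_force: [0.3, -0.5, -1.3]
finger_gap: 7.8
finger_force: 15.0
```

Request:
arm_command(
  plan=[
    [-1,0,0,0.001,0],
    [-1,0,0,0.001,0],
    [-1,0,0,0,0],
  ],
)

```text
clock: 19.32
eef_pos: [606.5, 27.3, 99.5]
eef_rot: [-3.142, 0.0, 1.597]
wrist_force: [0.6, -1.4, -0.3]
finger_gap: 7.9
finger_force: 15.0
```

Request:
arm_command(
  plan=[
    [-1,0,0,0.001,0],
    [-1,0,0,0.001,0],
    [-1,0,0,0,0],
  ],
)

```text
clock: 19.7
eef_pos: [606.5, 27.2, 97.5]
eef_rot: [-3.142, 0.0, 1.597]
wrist_force: [0.9, -2.1, -0.2]
finger_gap: 8.3
finger_force: 15.0
```

Request:
arm_command(
  plan=[
    [-1,-0.0006,0.0003,0,0],
    [-1,0,0,0.001,0],
    [-1,0,0,0.001,0],
    [-1,0,0,0,0],
  ],
)

```text
clock: 20.2
eef_pos: [606.8, 26.8, 95.4]
eef_rot: [-3.141, -0.0, 1.597]
wrist_force: [1.0, -0.1, -0.9]
finger_gap: 7.9
finger_force: 15.0
```

```bash
python3 - <<'E'
from fit import *
s=manip.read_state();print(s['clock'],s['eef_pos'],s['wrist_force'],s['moment'])
c=shot('pics/g10.png',(270,165,370,265)); a=c['img'].astype(int).mean(-1)
print('    ',' '.join('%3d'%u for u in range(304,332)))
for v in range(226,248): print(v,' '.join('%3d'%x for x in a[v,304:332]))
E
```

```text
20.2 [606.76660613  26.78291562  95.3948878 ] [ 1.0079     -0.05090734 -0.87809082] [-0.00936593  0.08773628 -0.00930224]
     304 305 306 307 308 309 310 311 312 313 314 315 316 317 318 319 320 321 322 323 324 325 326 327 328 329 330 331
226  80  74  73  75  77  72  32   6  11   9   9  36  68  78  79  78  78  75  72  68  64  84 134 154 152 152 150 150
227  85  76  76  76  77  70  31   7  13  11  13  37  72  79  75  76  74  76  71  66  69  90 133 153 152 150 151 150
228  88  71  78  77  77  69  32   6   4  15   4  40  71  78  74  80  78  76  72  67  62  88 133 154 152 151 150 151
229  87  75  78  77  78  71  33  11   9   0   0  34  69  80  78  78  77  77  73  65  65  89 132 153 149 152 150 151
230 102  75  76  76  77  70  36  12  19   5   5  30  63  80  77  75  77  75  73  66  66  90 135 154 152 150 151 152
231 106  72  76  75  78  71  35   0  21  13   0  29  59  79  73  76  78  73  70  67  66  88 132 149 151 151 150 151
232 104  74  75  77  79  72  44   2  12  10   2  29  59  79  77  75  75  79  72  68  66  84 117 128 137 147 152 153
233 100  73  75  77  77  70  50   7   5  10   2  
[... 990 characters left out ...]
 111
242  93  93  91  81  65  72  66  51  53  54  55  51  55  76  78  78  74  78  84  94  95  95  91  93  91 107 115 109
243  93  94  94  88  64  65  68  62  56  57  49  49  58  77  78  79  81  90  93  93  90  93  93  93 102 112 112 108
244  94  94  94  87  68  66  65  63  57  48  49  64  86  86  93  89  93  93  90  94  90  90  87  94 107 113 110 117
245  93  90  92  90  76  59  66  79  97  83  72  84  90  90  89  91  90  93  93  93  91  93  93 107 114 110 111 120
246  91 112 130  94  88  72  76  98  99 116  98  93  93  93  93  91  89  92  89  93  95  96  99 114 116 116 112 134
247  94 106 118  92  93  88  76  93 109 116 116 120 109 102  94  92  93  96  98 100 103 110 114 112 112 116 130 148
```

No vertical reaction, and the sideways force vanished after the shift, so the blade is in the slot. I'll continue down.

Request:
arm_command(
  plan=[
    [-1,0,0.0002,0.0015,0],
    [-1,0,0,0.0015,0],
    [-1,0,0,0.0015,0],
    [-1,0,0,0,0],
  ],
)

```text
clock: 20.75
eef_pos: [606.9, 26.7, 90.8]
eef_rot: [-3.141, 0.0, 1.597]
wrist_force: [-1.1, -0.3, -0.1]
finger_gap: 7.6
finger_force: 15.0
```

Request:
arm_command(
  plan=[
    [-1,0,0,0.0015,0],
    [-1,0,0,0.0015,0],
    [-1,0,0,0.0015,0],
    [-1,0,0,0,0],
  ],
)

```text
clock: 21.25
eef_pos: [606.9, 26.6, 86.3]
eef_rot: [-3.141, 0.0, 1.597]
wrist_force: [-1.5, -1.6, -1.0]
finger_gap: 8.0
finger_force: 15.0
```

Request:
arm_command(
  plan=[
    [-1,-0.0003,-0.0002,0.0015,0],
    [-1,0,0,0.0015,0],
    [-1,0,0,0.001,0],
    [-1,0,0,0,0],
  ],
)

```text
clock: 21.75
eef_pos: [606.9, 26.4, 82.4]
eef_rot: [3.141, 0.0, 1.597]
wrist_force: [0.5, -1.7, -0.3]
finger_gap: 7.9
finger_force: 15.0
```

Request:
arm_command(
  plan=[
    [-1,0,0,0.0015,0],
    [-1,0,0,0.001,0],
    [-1,0,0,0.001,0],
    [-1,0,0,0,0],
  ],
)

```text
clock: 22.25
eef_pos: [606.9, 26.3, 79.0]
eef_rot: [3.142, 0.0, 1.597]
wrist_force: [0.8, -1.6, 1.1]
finger_gap: 7.9
finger_force: 15.0
```

Request:
arm_command(
  plan=[
    [-1,0,0,0.001,0],
    [-1,0,0,0.001,0],
    [-1,0,0,0,0],
  ],
)

```text
clock: 22.62
eef_pos: [607.0, 26.3, 77.7]
eef_rot: [3.141, 0.0, 1.597]
wrist_force: [-3.3, -2.3, 7.4]
finger_gap: 7.8
finger_force: 15.0
```

Request:
arm_command(
  plan=[
    [-1,0,0,0.001,0],
    [-1,0,0,0.001,0],
    [-1,0,0,0,0],
  ],
)

```text
clock: 23.0
eef_pos: [607.4, 26.6, 77.1]
eef_rot: [3.139, -0.0, 1.597]
wrist_force: [-6.5, -0.6, 18.5]
finger_gap: 7.6
finger_force: 15.0
```

It stopped at z=77.7, where I expected the collar to seat. I'll release and check.

Request:
arm_command(
  plan=[
    [-0.4,0,0,0,0],
    [-0.3,0,0,0,0],
    [-0.1,0,0,0,0],
    [0,0,0,0,0],
    [0,0,0,0,0],
  ],
)

```text
clock: 23.62
eef_pos: [606.8, 26.4, 75.0]
eef_rot: [-3.141, -0.0, 1.597]
wrist_force: [0.0, -0.7, -0.4]
finger_gap: 46.9
finger_force: 0.0
```

Request:
arm_command(
  plan=[
    [0,0,0,-0.03,0],
    [0,0,0,-0.04,0],
    [0,0.02,0,-0.04,0],
    [0,0.05,0,0,0],
    [0,0.05,0,0,0],
    [0,0,0,0,0],
  ],
)

```text
clock: 24.38
eef_pos: [603.2, 149.3, 184.9]
eef_rot: [-3.141, -0.0, 1.6]
wrist_force: [0.7, -0.3, -0.0]
finger_gap: 47.0
finger_force: 0.0
```

```bash
python3 - <<'E'
from fit import *
s=manip.read_state();print(s['clock'],s['eef_pos'],s['finger_gap'])
for n in('top','side'):
    c=shot(f'pics/h_{n}.png',(270,165,370,265),n); w=cloud(c)
    m=(abs(w[...,0]-606)<30)&(abs(w[...,1]-9)<30)&(w[...,2]>108)&(w[...,2]<165)&(c['img'].max(-1)<60); P=w[m]
    print(n,len(P),P.mean(0).round(1),np.percentile(P,[3,50,97],axis=0).round(1)) if len(P) else print(n,0)
    a=c['img'].astype(int).mean(-1)
    v0=220 if n=='side' else 224; u0=300
    for v in range(v0-(14 if n=='side' else 0),v0+26): print(v,' '.join('%3d'%x for x in a[v,u0:u0+28]))
E
```

```text
24.375 [603.21217166 149.3136537  184.87796023] 47.04661172107102
top 90 [606.2  10.1 146. ] [[602.8  -2.8 133.9]
 [606.   10.1 147.8]
 [610.8  23.  151.2]]
224  96  96  93  93  93  92  95  95  95  97  97  97 110 143 144 143 143 145 145 143 145 145 143 141 142 145 144 141
225  95  93  94  93  94  94  93  93  90  94  91  89 101 130 140 142 145 144 144 145 146 142 144 142 145 144 143 142
226  94  95  93  93  94  94  94  90  86  79  80  81  74  87 116 129 137 142 144 146 144 145 143 145 144 143 145 146
227  95  95  94  93  92  86  86  77  70  73  73  72  69  70  81 113 114 129 137 142 144 144 144 146 143 145 145 145
228  95  94  93  89  83  76  77  70  69  70  73  73  73  75  83 104 108 109 118 128 129 144 142 143 144 145 145 144
229  96  92  90  73  77  72  69  70  71  69  65  67  66  69  65  79  99 114 115 105 104 139 141 145 145 145 143 144
230  94  95  86  73  75  73  68  69  67  66  63  65  64  65  64  63  74 112 116 113 112 126 143 145 144 146 147 145
231 112  91  80  71  63  65  61  61  61  59  59  58  54  54  59  56  64  90  95 112 112 117 139 145 147 146 144 145
232 123  83  70
[... 6104 characters left out ...]
  84
240  14  13  37  69  72  73  71  71  72  73  70  61  58  60  51   3   9  15  22  29  46  68  83  85  81  80  80  81
241  15  18  50  76  70  71  73  73  71  72  69  60  59  60  51  10   4   0  25  55  78  87  81  81  81  81  83  83
242  53  57  66  72  69  71  69  71  70  70  69  60  57  60  61  52  67  69  77 107 104  87  79  81  81  82  81  77
243  75  79  74  71  75  69  74  67  71  71  74  66  59  61  60  69  84  92 107 121 100  85  80  82  78  82  82  77
244  84  83  75  70  73  70  71  70  71  72  72  69  64  56  56  62  70  72  88  96  97  92  84  80  83  81  82  78
245  82  80  76  71  70  73  70  73  74  68  71  70  68  61  70  87  88  88  84  83  96  95  80  81  80  82  80  77
```

The top view puts the bow's top at z≈149 over the lock. That is fully home, and the key stands by itself. Now I'll take a fresh hold centred on the bow.

Request:
arm_command(
  plan=[
    [0,-0.047,0,0,0],
    [0,-0.047,0,0,0],
    [0,-0.047,0,0,0],
    [0,0,0,0,0],
    [0,0,0,0.035,0],
    [0,0,0,0.035,0],
    [0,0,0,0.025,0],
    [0,0,0,0.01,0],
    [0,0,0,0,0],
  ],
)

```text
clock: 25.6
eef_pos: [607.4, 5.5, 80.1]
eef_rot: [-3.141, -0.0, 1.597]
wrist_force: [0.0, 0.2, 0.0]
finger_gap: 47.4
finger_force: 0.0
```

Request:
arm_command(
  plan=[
    [-1,0,0,0,0],
    [-1,0,0,0,0],
    [-1,0,0,0,0],
    [-1,0,0,0,0],
    [-1,0,0,0,0],
  ],
  newtons=15,
)

```text
clock: 26.22
eef_pos: [607.4, 5.4, 80.2]
eef_rot: [3.141, -0.0, 1.597]
wrist_force: [0.6, 0.4, -0.1]
finger_gap: 8.2
finger_force: 15.0
```

Request:
arm_command(
  plan=[
    [-0.6,0,0,0,0],
    [-0.6,0,0,0,0],
    [-0.6,0.003,-0.0003,0,0],
    [-0.6,0,0,0,0],
    [-1,0,0,0,0],
    [-1,0,0,0,0],
    [-1,0,0,0,0],
  ],
)

```text
clock: 27.1
eef_pos: [607.0, 8.4, 80.0]
eef_rot: [-3.142, -0.0, 1.597]
wrist_force: [-0.2, 0.7, 0.3]
finger_gap: 7.8
finger_force: 15.0
```

Request:
arm_command(
  plan=[
    [-1,0,0,0,0.1],
    [-1,0,0,0,0.1],
    [-1,0,0,0,0.1],
    [-1,0,0,0,0],
  ],
)

```text
clock: 27.6
eef_pos: [606.9, 8.4, 80.0]
eef_rot: [-3.141, 0.0, 1.297]
wrist_force: [-1.4, 0.7, 1.8]
finger_gap: 7.7
finger_force: 15.0
```

Request:
arm_command(
  plan=[
    [-1,0,0,0,0.12],
    [-1,0,0,0,0.12],
    [-1,0,0,0,0.12],
    [-1,0,0,0,0],
  ],
)

```text
clock: 28.1
eef_pos: [607.3, 8.2, 80.1]
eef_rot: [3.141, -0.0, 0.939]
wrist_force: [1.2, -1.7, -0.8]
finger_gap: 7.9
finger_force: 15.0
```

Request:
arm_command(
  plan=[
    [-1,0,0,0,0.12],
    [-1,0,0,0,0.12],
    [-1,0,0,0,0.12],
    [-1,0,0,0,0.12],
    [-1,0,0,0,0.12],
    [-1,0,0,0,0],
  ],
)

```text
clock: 28.85
eef_pos: [607.7, 7.6, 80.1]
eef_rot: [3.14, -0.001, 0.34]
wrist_force: [5.9, -5.1, -4.1]
finger_gap: 7.9
finger_force: 15.0
```

```bash
python3 - <<'E'
from h import *
s=manip.read_state();print(s['clock'],s['eef_rot'],s['moment'],s['wrist_force'],s['joints'])
for n in('side','top'):
    a=cloud(dict(np.load(n+'0.npz'))); b=cloud(cap(n))
    for w in(a,b):
        m=(w[...,2]>12)&(w[...,2]<70)&(w[...,0]>430)&(w[...,0]<502)&(abs(w[...,1]-8)<90)
        P=w[m]; print(n,len(P),P[:,0].min().round(1) if len(P) else None)
E
```

```text
28.85 [ 3.13996368e+00 -1.25153229e-03  3.39564227e-01] [-1.03536361 -1.00558031  0.01334173] [ 5.90961664 -5.05435261 -4.08296313] [-4.71844300e-02  5.13224619e-01  1.44994627e+00 -1.12269336e-03
  1.17664848e+00  1.18447891e+00]
side 188 491.9
side 1874 447.9
top 149 493.7
top 41 463.3
```

The drawer front has jumped out: minimum x went from 492 to 448. I'll ease the side load, turn a little further to the stop, then release.

Request:
arm_command(
  plan=[
    [-1,0.0003,0.0005,0,0.03],
    [-1,0,0,0,0.03],
    [-1,0,0,0,0],
  ],
)

```text
clock: 29.32
eef_pos: [607.8, 7.6, 80.1]
eef_rot: [3.141, -0.001, 0.278]
wrist_force: [4.8, -4.1, -2.3]
finger_gap: 7.7
finger_force: 15.0
```

Request:
arm_command(
  plan=[
    [-0.6,0,0,0,0],
    [-0.4,0,0,0,0],
    [-0.2,0,0,0,0],
    [-0.2,0,0,0,0],
    [-0.2,0,0,-0.02,0],
    [-0.2,0,0,-0.04,0],
    [-0.2,0,0,-0.05,0],
    [-0.2,-0.05,0,-0.02,0],
    [-0.2,-0.05,0,0,0],
    [-0.2,-0.05,0,0,0],
    [-0.2,-0.05,0,0,0],
    [-0.2,0,0,0,0],
  ],
)

```text
clock: 30.82
eef_pos: [413.4, -47.1, 210.7]
eef_rot: [3.141, -0.001, 0.276]
wrist_force: [0.5, 0.1, 0.0]
finger_gap: 37.8
finger_force: 0.0
```

```bash
python3 - <<'E'
from h import *
s=manip.read_state();print(s['clock'],s['eef_pos'],s['finger_force'],s['finger_gap'])
for n in('top','side'):
    c=cap(n);w=cloud(c)
    m=(abs(w[...,0]-606)<35)&(abs(w[...,1]-9)<35)&(w[...,2]>108)&(w[...,2]<170)&(c['img'].max(-1)<65);P=w[m]
    if len(P): print(n,len(P),P.mean(0).round(1),np.percentile(P[:,2],[3,97]).round(1),cv2.minAreaRect(P[:,:2].astype(np.float32)))
    m=(w[...,2]>12)&(w[...,2]<70)&(w[...,0]>430)&(w[...,0]<502)&(abs(w[...,1]-8)<90); print('drawer',np.nanmin(w[m][:,0]),m.sum())
E
```

```text
30.825 [413.41730306 -47.07532207 210.74145353] 0.0 37.826193914896706
top 79 [605.6   9.5 145.7] [124.9 150.5] ((606.4812622070312, 9.343795776367188), (29.299427032470703, 8.060373306274414), 16.60257339477539)
drawer 449.86942337532054 1198
side 296 [605.   11.4 133.3] [110.4 150.4] ((605.509521484375, 10.303836822509766), (29.599384307861328, 8.96657943725586), 16.480628967285156)
drawer 447.99772112725293 1889
```

The bow now lies at 16.6°, so it has turned about 75°. It is upright and home (top at z≈150), the drawer is about 44 mm out, and the gripper is clear.

```bash
python3 -c "
from cell import ticket; print(ticket.sign_off())"
```

```text
the job is handed in; nothing more can be done
None
```

The key stands fully home in the lock, turned about 75° clockwise to the stop and released, the drawer is about 44 mm open, and the job is handed in with no verdict returned; I never re-measured the jar and vials, though the arm worked well clear of them.

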